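# Refit the filler plug of the roller's oil reservoir

## Robot

A 7-joint arm with a two-finger parallel gripper is mounted at the origin on the work surface; the furniture and walls round the work are solid. World frame = base frame: x ahead of the robot, y to its left, z up, the work surface at z = 0. Lengths are in m, angles in rad, forces in N, time in s.
With the tool pointing down it reaches from about 0.425 to 0.95 m from the base axis. Payload 4.7 kg.
Tool frame: the origin (TCP) lies between the finger pads; the fingertips stand 25 mm ahead of it and the grasp point (between the pads) lies 6 mm ahead of it; x points along the fingers, z is the direction in which the jaws open and shut, and the axes are right-handed (so a half turn about x gives the same grasp; the last joint's range is limited). The gripper opens to 85 mm and grips with 20 to 120 N. Pads are 22 mm wide; open, the fingers measure 114 mm over their backs; the gripper's body (76 mm by 85 mm) begins 54 mm behind the grasp point. The pads swing forward as they close: fully open they stand 13 mm farther back than shut.
Start: joints at [-1.261, 0.469, -0.049, 1.532, 0.024, 1.141, -0.082], TCP at [0.224, 0.637, 0.256] pointing down, gripper open.
Joint ranges: [-2.59, 2.59], [-0.33, 1.99], [-1.39, 1.29], [0.1, 2.45], [-1.04, 4.18], [0.21, 1.99], [-2.66, 2.66]. Speed limits (rad/s): [2.57, 2.57, 3.14, 3.14, 3.14, 3.14, 3.14].

## Interface

Orientations are given as a 3x3 rotation matrix whose columns are the frame's x, y, z axes.
In Python, from rig import * gives the robot as it stands. Calls block until the motion is done:
- movep(position, orientation): joint-space move of the TCP to a pose.
- move_l(position, attitude=None, feed=0.15, until_force=None): straight line of the TCP; attitude=None keeps the orientation; feed is the mean speed in m/s. With until_force (N) it stops when the force on the tool has changed by that much, and returns True; else False.
- move_joints(angles): joint-space move.
- command_gripper(opening, newtons=None): finger opening in m; newtons is the grip in N (None keeps the last); returns when the fingers have stopped.
- sleep(seconds).
- inverse_kinematics(position, orientation): joint angles nearest the present ones, or None.
- sense(): the state.
- camera(name): name is "side" or "top" or "wrist"; returns (picture, depth): 400x640x3 uint8, red, green, blue; 400x640 float32, m along the optical axis (not along the pixel's ray), 0 where there is no reading.
- camera_params(name): a dict with "K" (3x3 intrinsics, pixels), "position" and "rotation" of the camera in the world; the wrist camera has in their place "tool_from_camera" (4x4, takes a point from camera to tool coordinates, whose origin is the TCP and whose axes are the tool frame's). Camera axes: x right, y down, z forward; pixel columns grow to the right and rows downward; lengths in m; the calibration is good to about 2 mm. The wrist camera is an equidistant fisheye: a pixel r from the principal point sees the ray r / f radians off the axis. A picture is of the moment at which its call begins: read the wrist's pose just before it. camera_params takes no time and is no camera call.
A pose or a line that the arm cannot do raises Unreachable and nothing moves.
- finish_job(): hands the job in, once; it reports no verdict.
The state is a dict: "time_s": time; "joint_pos": joint angles; "qd": joint speeds; "joint_efforts": joint torques, N m; "position": TCP position; "tcp_rot": TCP orientation; "wrist_force": force on the tool from outside, world axes, zero at the start; "ft_torque": the same for the moment, N m; "finger_gap": finger opening in m.
Only numpy, scipy, OpenCV 4.12 (cv2) and the standard library are available. Lean on these libraries where they do the work, as an engineer would, in place of code of your own. Each camera call takes 0.05 s, during which the arm holds its last target.

## Task

The small oil reservoir behind the feed roller has just been topped up: put its steel filler plug back. Stand the plug square in the neck and, pressing only lightly, turn it backwards (anticlockwise from above) until it has ridden up over the start of the thread and drops in; then run it in clockwise until it is snug on its rubber seal, without forcing the thread or crushing the seal. Leave the plug standing free and the oil can where it is.

Things in the scene. Friction and masses are not known exactly. Their poses are not given: they have to be found in the camera images.
- plug: Steel filler plug, 54 mm high, 0.27 to 0.38 kg, standing thread end down on the bed, left of the roller. Origin: centre of its nose (underside), z up its axis. Nose 31 mm across, widening to a 38.6 mm core at 5 mm. Three right-hand ridges 120 degrees apart, each 70 degrees long, 2.5 mm thick, 48.5 mm across, lower ends 5.5 mm above the nose.
- plug_head (a point): Centre of the plug's solid hexagon head, 39 mm above its nose: the place to grip. Head 34 mm across flats, from 24 to 54 mm above the nose; flats face the plug's x axis and every 60 degrees from it.
- plug_flange (a point): Centre of the underside of the plug's round flange, 19 mm above the nose. Flange 66 mm across, 5 mm thick, with a black line round its edge; it bears on the seal.
- reservoir: Fixed oil reservoir at the bed's far edge behind the roller's shaft: grey box with bright cover, 76 x 136 mm on plan, cover top 92 mm up, brass gauge on its left side, brass breather (111 mm high) on the right of the cover, bright round filler neck topped by a black seal ring. Origin: centre of its underside, z up, long side along y.
- mouth (a point): Centre of the neck's rim: 118 mm up, 18 mm left (+y) of the reservoir's centre. Bore 50 mm, 24 deep, with three ridges (41 mm across crests, 2.2 mm thick) that start 1 mm below the rim at an unknown angle, new every time. Lead 18 mm a turn, pitch 6, end play 1.3. Set down, the nose rests 5 to 11 mm below the rim; turned back up to 120 degrees it climbs to 5.3, then drops 6 mm.
- seal_top (a point): Centre of the top of the rubber seal, 3 mm above the rim; the flange meets it with the nose 16 mm below the rim, about 90 to 110 degrees after the drop. It yields 1 mm per 12 N. It first carries the hand's light press, then, some 25 degrees on, the thread takes over; about 12 to 30 degrees more (seal down 1 to 2 mm, 0.2 to 0.4 N m) is snug. It stays put when let go.
- oil_can: Small red bench oiler with a long thin curved spout, body 62 mm wide, 152 mm high over the spout, standing loose to the left of the reservoir; not to be moved. Origin: on its underside, 34 mm from the body's axis, which lies along its +y.

How it is judged:
On the way, in this order (a step that is already met when the one before it is completed fails the run):
1. the plug, square in the neck and bearing on the thread, has been turned backwards up to the very start of the thread (its nose 4.7 to 6 mm below the rim) (z of plug in the frame of mouth between -0.006 and -0.0047 m and horizontal distance between plug and mouth below 0.0025 m and angle between plug's own z axis and vertical below 0.05 rad and contact force between plug and reservoir above 0.8 N), for 0.12 s.
2. it has then dropped into the thread and bears on it (its nose more than 10 mm below the rim) (z of plug in the frame of mouth below -0.01 m and horizontal distance between plug and mouth below 0.0025 m and angle between plug's own z axis and vertical below 0.05 rad and contact force between plug and reservoir above 0.8 N), for 0.1 s.
At the end, for the whole second after the job is handed in: the plug stands still, square (within 0.03 rad) and central (within 2.5 mm) in the neck, its flange pressing the rubber seal down by 0.6 to 2.4 mm (nose 16.6 to 18.4 mm below the rim) (z of plug in the frame of mouth between -0.0184 and -0.0166 m and horizontal distance between plug and mouth below 0.0025 m and angle between plug's own z axis and vertical below 0.03 rad and linear speed of plug below 0.01 m/s); the robot touches nothing.
It fails at once if the thread is forced: the plug bears on the neck with over 60 N before it has come down to the seal (contact force between plug and reservoir above 60 N and z of plug in the frame of mouth above -0.0155 m).
It fails at once if the plug is cross-threaded: tilted over 0.1 rad in the neck (angle between plug's own z axis and vertical above 0.1 rad and horizontal distance between plug and mouth below 0.012 m and z of plug in the frame of mouth below -0.004 m).
It fails at once if the seal is crushed: the plug's nose goes more than 18.7 mm below the rim (z of plug in the frame of mouth below -0.0187 m and horizontal distance between plug and mouth below 0.01 m).
It fails at once if the oil can is moved over 25 mm (distance of oil_can from where it was at the start of the episode above 0.025 m).
It also fails if it takes over 72 s, if anything falls off the work surface, if the arm or the gripper's body presses on something with over 40 N, if the wrist force passes 120 N, or if a joint passes its speed limit or range.

## Working session

There is one attempt and no reset: what is moved stays moved. The work goes in short steps, each a Python script; the robot and the scene stay as the last script left them, time stands still between calls to the robot, and variables do not carry over. Pictures are saved under pics/ and viewed, and the job is handed in when it is done.

```bash
mkdir -p pics; ls
python3 - <<'E'
from rig import *
import cv2
s=sense(); print(s["time_s"],s["position"],s["tcp_rot"],s["wrist_force"])
for n in("top","side","wrist"):
    p,d=camera(n); cv2.imwrite(f"pics/{n}0.png",p[:,:,::-1]); import numpy as np; np.savez(f"pics/{n}0.npz",p=p,d=d)
    print(n,camera_params(n))
E
```

```text
pics
0.0 [0.22416218 0.63612851 0.25523701] [[-6.01084436e-04 -9.43162413e-01  3.32331612e-01]
 [-1.88533221e-03  3.32332150e-01  9.43160531e-01]
 [-9.99998042e-01 -5.96363750e-05 -1.97793416e-03]] [-0.13081491  0.43486828  0.64587748]
top {'K': array([[396.6163189 ,   0.        , 321.17810698],
       [  0.        , 396.6163189 , 200.49097403],
       [  0.        ,   0.        ,   1.        ]]), 'position': array([0.40753061, 0.18490845, 0.94765143]), 'rotation': array([[ 0.01483332, -0.9964566 ,  0.08279015],
       [-0.99988138, -0.01443893,  0.00536045],
       [-0.00414606, -0.08285984, -0.99655259]])}
side {'K': array([[382.49773743,   0.        , 321.03798936],
       [  0.        , 382.49773743, 201.96282039],
       [  0.        ,   0.        ,   1.        ]]), 'position': array([ 0.28419331, -0.19036368,  0.83807473]), 'rotation': array([[ 0.87751655, -0.40797079,  0.25204075],
       [-0.4793808 , -0.76009271,  0.43869479],
       [ 0.01259968, -0.50578543, -0.8625673 ]])}
wrist {'K': array([[309.70691629,   0.        , 317.20552546],
       [  0.        , 309.70691629, 199.52531128],
       [  0.        ,   0.        ,   1.        ]]), 'tool_from_camera': array([[-1.00562244e-04, -2.75646298e-01,  9.61259126e-01,
        -1.18070726e-01],
       [-1.73224811e-03, -9.61257641e-01, -2.75646054e-01,
         6.87607352e-02],
       [ 9.99998495e-01, -1.69285889e-03, -3.80821554e-04,
         4.35842459e-04],
       [ 0.00000000e+00,  0.00000000e+00,  0.00000000e+00,
         1.00000000e+00]])}
```

View pics/top0.png

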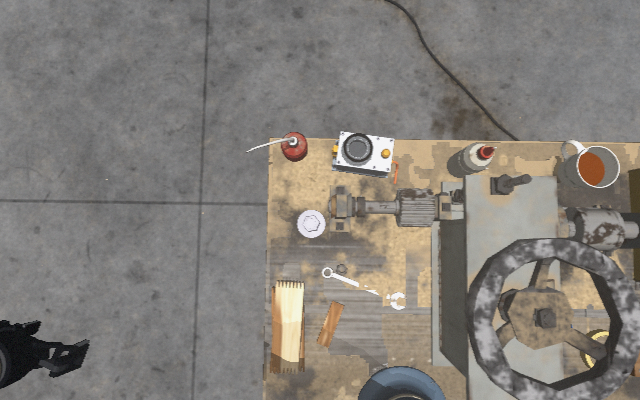

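View pics/side0.png

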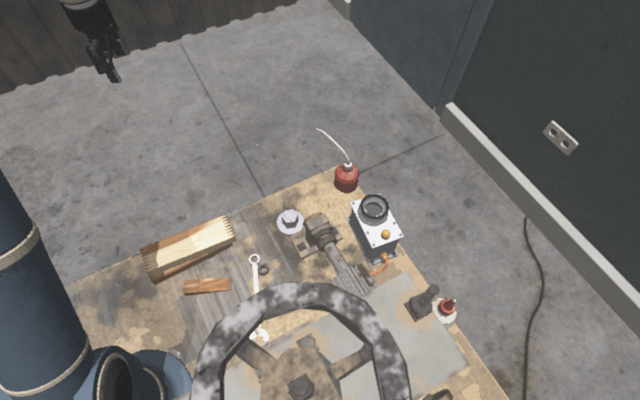

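View pics/wrist0.png

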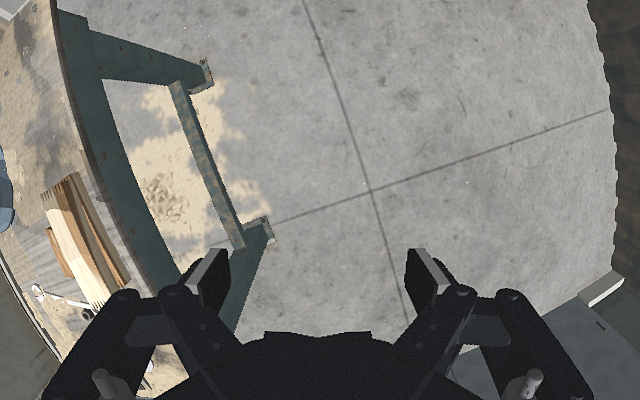

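Top view: the plug is at about (311,223), the neck at (357,147), the can at (294,146) and the roller at about (345,203). Next I enlarge these and deproject them.

```bash
cat > h.py <<'E'
import numpy as np, cv2
def deproj(P,uv,depth):
    K=P["K"]; c=np.array([(uv[0]-K[0,2])/K[0,0],(uv[1]-K[1,2])/K[1,1],1.0])*depth
    return np.array(P["rotation"])@c+np.array(P["position"])
def onz(P,uv,z):
    K=P["K"]; c=np.array([(uv[0]-K[0,2])/K[0,0],(uv[1]-K[1,2])/K[1,1],1.0])
    r=np.array(P["rotation"])@c; o=np.array(P["position"]); return o+r*(z-o[2])/r[2]
E
python3 - <<'E'
from rig import *; from h import *
for n,(x0,y0,w,h) in {"top":(270,125,140,120),"side":(270,150,140,120)}.items():
    f=np.load(f"pics/{n}0.npz"); p,d=f["p"],f["d"]
    cv2.imwrite(f"pics/{n}0c.png",cv2.resize(p[y0:y0+h,x0:x0+w,::-1],None,fx=5,fy=5,interpolation=cv2.INTER_CUBIC))
    P=camera_params(n)
    pts=dict(top=[(311,223),(357,147),(294,146),(385,153),(345,203),(310,212),(320,250)],side=[(290,221),(374,205),(347,180),(386,234),(320,225),(300,235)])[n]
    for q in pts: print(n,q,deproj(P,q,d[q[1],q[0]]).round(4))
E
```

```text
top (311, 223) [0.4306 0.2119 0.0534]
top (357, 147) [0.5961 0.1133 0.0972]
top (294, 146) [0.6006 0.2519 0.0783]
top (385, 153) [0.5809 0.0545 0.1106]
top (345, 203) [0.473  0.1385 0.1032]
top (310, 212) [0.4569 0.2155 0.0245]
top (320, 250) [0.3684 0.191  0.0006]
side (290, 221) [0.4257 0.1974 0.0544]
side (374, 205) [0.6033 0.1253 0.0928]
side (347, 180) [0.598  0.2309 0.0582]
side (386, 234) [0.5803 0.0466 0.1095]
side (320, 225) [0.4693 0.1338 0.1038]
side (300, 235) [0.4389 0.1762 0.0056]
```

View pics/top0c.png

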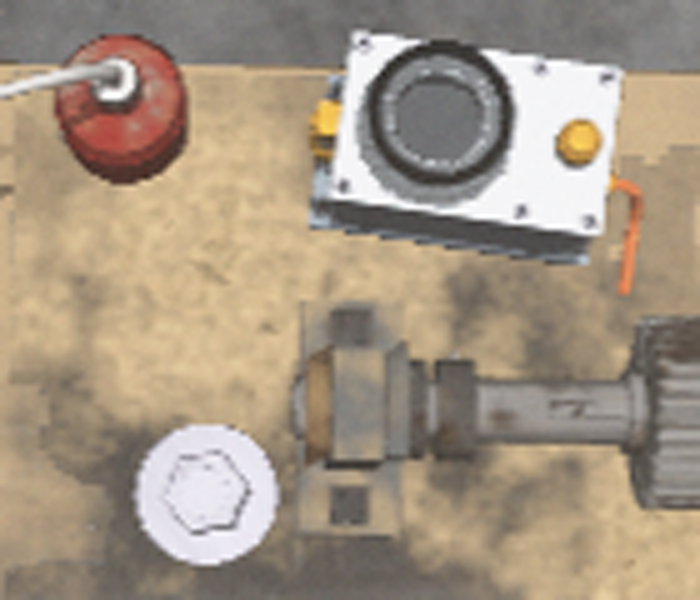

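View pics/side0c.png

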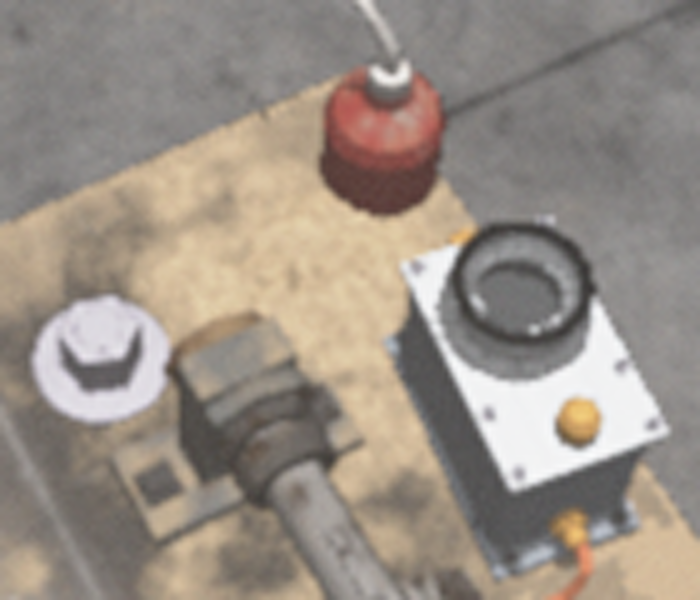

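```bash
cat >> h.py <<'E'
def cloud(P,d):
    K=P["K"]; v,u=np.mgrid[:d.shape[0],:d.shape[1]]
    c=np.stack([(u-K[0,2])/K[0,0]*d,(v-K[1,2])/K[1,1]*d,d],-1)
    w=c@np.array(P["rotation"]).T+np.array(P["position"]); w[d<=0]=np.nan; return w
def circ(xy):
    A=np.c_[2*xy,np.ones(len(xy))]; s=np.linalg.lstsq(A,(xy**2).sum(1),rcond=None)[0]
    return s[:2],np.sqrt(s[2]+s[:2]@s[:2])
E
python3 - <<'E'
from rig import *; from h import *
for n in("top","side"):
    f=np.load(f"pics/{n}0.npz"); p,d=f["p"],f["d"]; P=camera_params(n); w=cloud(P,d)
    def near(c,r,lo,hi): return (np.hypot(w[...,0]-c[0],w[...,1]-c[1])<r)&(w[...,2]>lo)&(w[...,2]<hi)
    for nm,c,r,lo,hi in (("seal",(.597,.115),.045,.115,.126),("flange",(.43,.21),.045,.02,.029),("head",(.43,.21),.03,.049,.06)):
        m=near(c,r,lo,hi).astype(np.uint8); q=w[m>0]
        cs,_=cv2.findContours(m,cv2.RETR_EXTERNAL,cv2.CHAIN_APPROX_NONE); k=max(cs,key=cv2.contourArea)[:,0]
        e=w[k[:,1],k[:,0],:2]; 
        print(n,nm,len(q),"mean",q.mean(0).round(4),"circ",circ(e), "minrect",cv2.minAreaRect(e.astype(np.float32)*1000))
E
python3 - <<'E'
import sys;sys.path.insert(0,'.')
from rig import *; from h import *
f=np.load("pics/top0.npz");P=camera_params("top");w=cloud(P,f["d"])
m=(w[...,2]>.09)&(w[...,0]>.40)&(w[...,0]<.52)&(w[...,1]<.2)&(w[...,1]>.1)
q=w[m];print("bearing",q.min(0),q.max(0))
m=(w[...,2]>.03)&(w[...,0]>.54)&(w[...,0]<.66)&(w[...,1]<.4)&(w[...,1]>.19)
q=w[m];print("can",q.min(0),q.max(0))
E
```

```text
top seal 218 mean [0.5923 0.1132 0.1174] circ (array([0.59137139, 0.11293577]), np.float64(0.029952374512436646)) minrect ((591.7464599609375, 112.91263580322266), (60.522735595703125, 59.58075714111328), 0.38297003507614136)
top flange 426 mean [0.4302 0.2117 0.0239] circ (array([0.43059635, 0.21219539]), np.float64(0.031888239896486044)) minrect ((430.4156494140625, 212.76536560058594), (62.962440490722656, 65.16407012939453), 0.7862751483917236)
top head 194 mean [0.4307 0.2124 0.0536] circ (array([0.43082278, 0.21234038]), np.float64(0.016767132463586513)) minrect ((430.5849609375, 212.24581909179688), (35.65185546875, 33.713558197021484), 39.75761795043945)
side seal 208 mean [0.5932 0.1135 0.1175] circ (array([0.59299576, 0.1133682 ]), np.float64(0.030190295499012174)) minrect ((592.6170654296875, 113.4900894165039), (61.858299255371094, 60.84370422363281), 12.719708442687988)
side flange 298 mean [0.4286 0.2041 0.024 ] circ (array([0.43206322, 0.21237409]), np.float64(0.028615147407650456)) minrect ((431.4490966796875, 209.86724853515625), (63.132259368896484, 65.33589172363281), 68.0145492553711)
side head 171 mean [0.4319 0.211  0.0533] circ (array([0.43203813, 0.21176001]), np.float64(0.017104041207021962)) minrect ((431.60968017578125, 212.0803680419922), (34.77448654174805, 35.20520782470703), 64.39065551757812)
bearing [0.44506177 0.10086497 0.09000212] [0.4937183  0.17241033 0.10821767]
can [0.57128045 0.22411309 0.0309234 ] [0.63981871 0.34475925 0.15381846]
```

```bash
cat >> h.py <<'E'
def Rd(a):
    c,s=np.cos(a),np.sin(a); return np.array([[0,-s,c],[0,c,s],[-1,0,0.]])
def wproj(P,s,pts):
    """world->wrist pixels (fisheye)"""
    T=np.array(P["tool_from_camera"]); K=P["K"]
    t=(np.atleast_2d(pts)-np.array(s["position"]))@np.array(s["tcp_rot"])
    c=(t-T[:3,3])@T[:3,:3]; th=np.arctan2(np.hypot(c[:,0],c[:,1]),c[:,2]); ph=np.arctan2(c[:,1],c[:,0])
    return np.c_[K[0,2]+K[0,0]*th*np.cos(ph),K[1,2]+K[1,1]*th*np.sin(ph)]
def wonz(P,s,uv,z):
    T=np.array(P["tool_from_camera"]); K=P["K"]; uv=np.atleast_2d(uv).astype(float)
    a=(uv[:,0]-K[0,2])/K[0,0]; b=(uv[:,1]-K[1,2])/K[1,1]; th=np.hypot(a,b); k=np.sin(th)/th
    r=np.c_[a*k,b*k,np.cos(th)]@T[:3,:3].T@np.array(s["tcp_rot"]).T
    o=np.array(s["tcp_rot"])@T[:3,3]+np.array(s["position"]); return o+r*((z-o[2])/r[:,2])[:,None]
E
python3 - <<'E'
from rig import *; from h import *; import json
movep([.431,.212,.20],Rd(np.deg2rad(70.6)))
s=sense(); p,d=camera("wrist"); np.savez("pics/w1.npz",p=p,d=d,pos=s["position"],R=s["tcp_rot"])
cv2.imwrite("pics/w1.png",p[:,:,::-1]); P=camera_params("wrist")
print(s["time_s"],s["position"],s["joint_pos"],s["wrist_force"],s["ft_torque"]); print(wproj(P,s,[[.431,.212,.054],[.592,.113,.121]]))
E
```

```text
1.8833 [0.43105553 0.21339084 0.20019997] [-0.68351693  0.21487205  0.15748786  2.05265704 -0.04398436  0.87628137
  0.73284191] [-0.27009592 -0.05274897  0.49849183] [-0.0367852  -0.00403959 -0.0157116 ]
[[315.16687805 192.27408854]
 [274.49196947 393.78059472]]
```

View pics/w1.png

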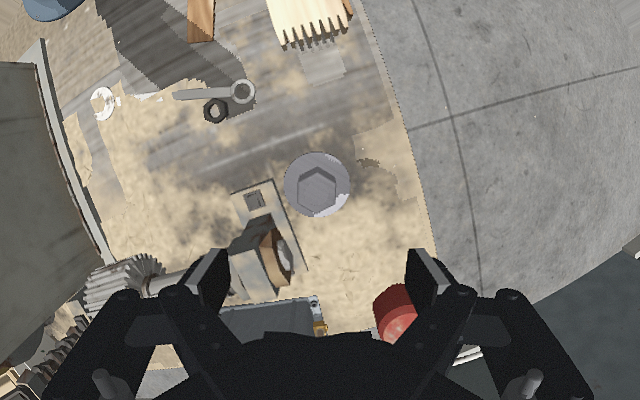

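Run:
```python
from rig import *; from h import *
f=np.load("pics/w1.npz");p=f["p"]
cv2.imwrite("pics/w1c.png",cv2.resize(p[140:230,270:365,::-1],None,fx=7,fy=7,interpolation=cv2.INTER_CUBIC))
s=sense();print(s["position"],s["time_s"])
```

```text
[0.43098803 0.21338093 0.20013652] 1.9333
```

View pics/w1c.png

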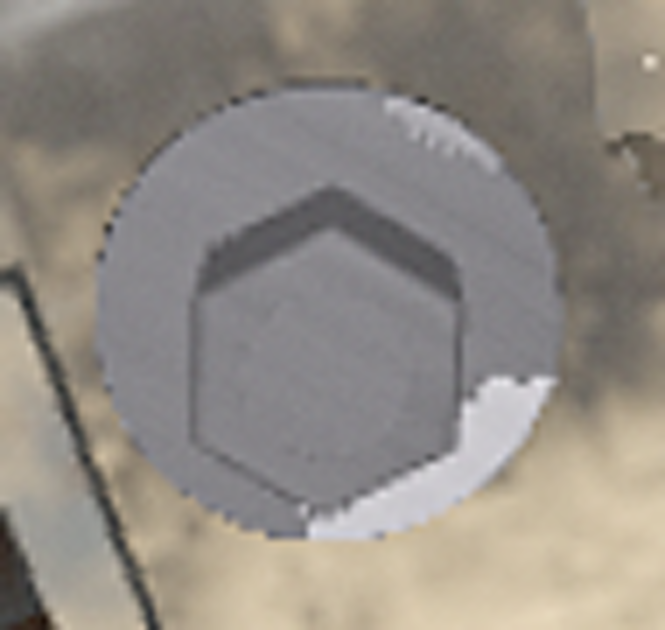

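Run:
```python
from rig import *; from h import *
f=np.load("pics/w1.npz"); s=dict(position=f["pos"],tcp_rot=f["R"]); P=camera_params("wrist")
v=np.array([(332,228),(459,297),(458,445),(322,513),(192,440),(193,297)])/7.+[270-.43,140-.43]
w=wonz(P,s,v,.054)[:,:2]; c=w.mean(0); print("centre",c, "radius",np.hypot(*(w-c).T),"exp",.017/np.cos(np.pi/6))
a=np.rad2deg(np.arctan2(*(w-c).T[::-1])); print(a, "vertex mod60", a%60)
fl=np.array([(97,310),(560,310),(330,83),(330,540),(165,157),(497,157),(165,470),(497,470)])/7.+[270-.43,140-.43]
print(circ(wonz(P,s,fl,.022)[:,:2]))
T=np.array(P["tool_from_camera"]);print(f["R"]@T[:3,3]+f["pos"])
for k in range(-3,4):
    th=np.deg2rad(70.6+60*k)
    for pos in([.431,.212,.0525],[.592,.113,.16]):
        q=inverse_kinematics(pos,Rd(th)); print(k,None if q is None else np.round(q,3))
```

```text
centre [0.43156413 0.21270746] radius [0.01838644 0.01921622 0.01941601 0.01883639 0.01931482 0.01920394] exp 0.019629909152447274
[ 158.24044341  100.60148625   40.59501841  -20.9837301   -81.46417164
 -139.42051139] vertex mod60 [38.24044341 40.60148625 40.59501841 39.0162699  38.53582836 40.57948861]
(array([0.43237685, 0.21290377]), np.float64(0.032703831931762614))
[0.3662307  0.23641918 0.31825074]
-3 [-1.253  0.657  0.949  2.195 -0.852  0.72  -1.618]
-3 [-0.996  0.706  1.111  1.85  -0.729  1.062 -1.502]
-2 [-0.909  0.488  0.457  2.179 -0.404  0.555 -1.012]
-2 [-0.685  0.499  0.581  1.835 -0.34   0.908 -0.809]
-1 [-0.757  0.463  0.263  2.171 -0.23   0.534 -0.136]
-1 [-0.55   0.468  0.391  1.827 -0.223  0.89   0.129]
0 [-0.647  0.454  0.126  2.164 -0.11   0.529  0.793]
0 [-0.445  0.455  0.248  1.821 -0.14   0.883  1.1  ]
1 [-0.529  0.453 -0.02   2.158  0.017  0.531  1.718]
1 [-0.298  0.448  0.052  1.812 -0.029  0.882  2.047]
2 [-0.374  0.462 -0.211  2.149  0.181  0.547  2.609]
2 [ 0.518  0.767 -1.18   1.765  0.775  1.161  2.422]
3 [-1.253  0.657  0.949  2.195 -0.852  0.72  -1.618]
3 [-0.996  0.706  1.111  1.85  -0.729  1.062 -1.502]
```

Run:
```python
from rig import *; from h import *
for n in("top","side"):
    f=np.load(f"pics/{n}0.npz");P=camera_params(n);w=cloud(P,f["d"])
    for lo in (.085,.095,.1,.104):
        m=(w[...,2]>lo)&(w[...,0]>.40)&(w[...,0]<.52)&(w[...,1]<.2)&(w[...,1]>.1)
        q=w[m]; r=q-[.4315,.2127,0]; c,s_=np.cos(np.deg2rad(9.6)),np.sin(np.deg2rad(9.6))
        tz=r[:,0]*c+r[:,1]*s_; ty=-r[:,0]*s_+r[:,1]*c
        print(n,lo,len(q),"xyz",q.min(0).round(3),q.max(0).round(3),"nearest",np.hypot(r[:,0],r[:,1]).min().round(4),"tz",tz.min().round(3),tz.max().round(3),"ty max",np.sort(ty)[-4:].round(4), "in |tz|<.043:",np.sort(ty[np.abs(tz)<.045])[-3:].round(4))
```

```text
top 0.085 656 xyz [0.443 0.101 0.085] [0.494 0.172 0.108] nearest 0.0466 tz -0.002 0.051 ty max [-0.0454 -0.0451 -0.0447 -0.0445] in |tz|<.043: [-0.0451 -0.0447 -0.0445]
top 0.095 493 xyz [0.445 0.101 0.095] [0.491 0.168 0.108] nearest 0.0482 tz -0.001 0.048 ty max [-0.0481 -0.0478 -0.0474 -0.0471] in |tz|<.043: [-0.0478 -0.0474 -0.0471]
top 0.1 308 xyz [0.445 0.106 0.1  ] [0.49  0.168 0.108] nearest 0.0552 tz 0.001 0.048 ty max [-0.0503 -0.0499 -0.0495 -0.0493] in |tz|<.043: [-0.0499 -0.0495 -0.0493]
top 0.104 89 xyz [0.445 0.126 0.104] [0.49  0.164 0.108] nearest 0.0606 tz 0.001 0.046 ty max [-0.0615 -0.0608 -0.0598 -0.0547] in |tz|<.043: [-0.0608 -0.0598 -0.0547]
side 0.085 604 xyz [0.445 0.1   0.085] [0.495 0.169 0.107] nearest 0.0481 tz 0.001 0.051 ty max [-0.0481 -0.0478 -0.0475 -0.0474] in |tz|<.043: [-0.0478 -0.0475 -0.0474]
side 0.095 454 xyz [0.445 0.101 0.095] [0.493 0.169 0.107] nearest 0.0505 tz 0.001 0.051 ty max [-0.0494 -0.0493 -0.0481 -0.0478] in |tz|<.043: [-0.0493 -0.0481 -0.0478]
side 0.1 282 xyz [0.446 0.106 0.1  ] [0.493 0.169 0.107] nearest 0.0559 tz 0.001 0.051 ty max [-0.0522 -0.051  -0.0502 -0.0493] in |tz|<.043: [-0.051  -0.0502 -0.0493]
side 0.104 65 xyz [0.446 0.123 0.104] [0.493 0.163 0.107] nearest 0.0629 tz 0.003 0.048 ty max [-0.0645 -0.0632 -0.063  -0.0552] in |tz|<.043: [-0.0632 -0.063  -0.0552]
```

Run:
```python
from rig import *; from h import *
R=Rd(np.deg2rad(9.6))
command_gripper(.062,40)
movep([.4315,.2126,.13],R); s=sense(); print(s["time_s"],s["position"],s["finger_gap"])
sleep(.2); s=sense(); print(s["position"],s["wrist_force"]); 
p,d=camera("wrist"); np.savez("pics/w2.npz",p=p,d=d,pos=s["position"],R=s["tcp_rot"])
P=camera_params("wrist"); print(wproj(P,s,[[.4315,.2126,.054]]), s["tcp_rot"].round(4))
cv2.imwrite("pics/w2.png",p[:,:,::-1])
```

```text
3.2083 [0.43169406 0.21278006 0.13022092] 0.06238653271486144
[0.43175899 0.21270672 0.13043682] [0.14977241 0.44990685 0.29798877]
[[315.08315981 219.82544013]] [[ 7.000e-04 -1.671e-01  9.859e-01]
 [ 7.000e-04  9.859e-01  1.671e-01]
 [-1.000e+00  6.000e-04  8.000e-04]]
```

View pics/w2.png

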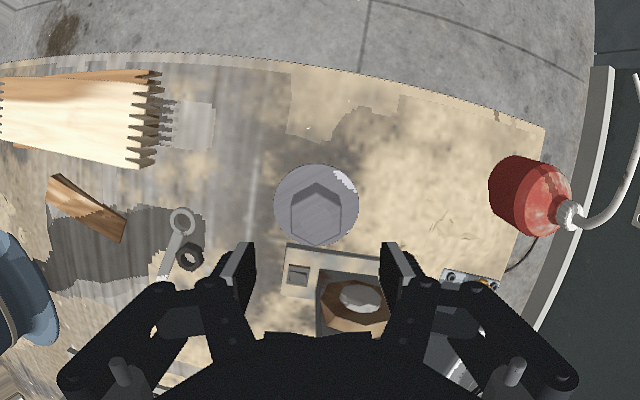

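The hexagon is centred at about (316,218), with its flats facing the jaws. That matches the prediction to within 2 px. I descend and grip.

Run:
```python
from rig import *; from h import *
R=Rd(np.deg2rad(9.6))
print(move_l([.4315,.2126,.053],R,feed=.06,until_force=6)); s=sense(); print(s["position"],s["wrist_force"])
command_gripper(.025,60); s=sense(); print(s["finger_gap"],s["position"],s["wrist_force"],s["ft_torque"])
p,d=camera("wrist"); cv2.imwrite("pics/w3.png",p[:,:,::-1])
```

```text
False
[0.43175296 0.21275141 0.0533391 ] [-0.11482795  0.03992707 -0.40496435]
0.03292376017970025 [0.43150359 0.21268423 0.05340692] [-2.01157693 -0.28849363  5.31753589] [-0.1575766   0.27021572  0.00615667]
```

View pics/w3.png

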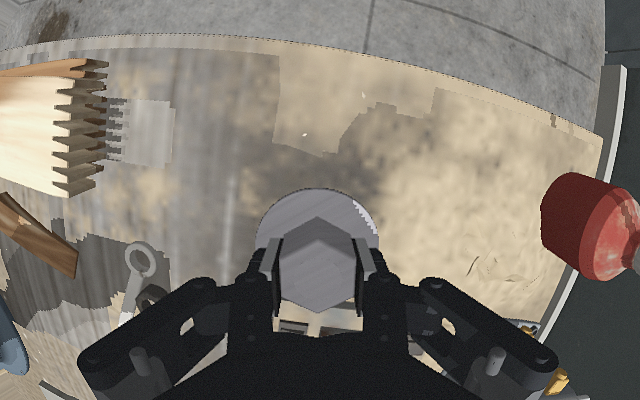

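Run:
```python
from rig import *; from h import *
R=Rd(np.deg2rad(9.6))
move_l([.4315,.2126,.25],R,feed=.12); s=sense(); print(s["finger_gap"],s["position"],s["wrist_force"],s["ft_torque"])
movep([.609,.010,.25],R); sleep(.15); s=sense(); print(s["time_s"],s["position"],s["wrist_force"],s["ft_torque"],s["joint_pos"])
p,d=camera("wrist"); np.savez("pics/w4.npz",p=p,d=d,pos=s["position"],R=s["tcp_rot"])
P=camera_params("wrist"); print(wproj(P,s,[[.592,.113,.121],[.592,.113,.118]]))
cv2.imwrite("pics/w4.png",p[:,:,::-1])
p,d=camera("side");cv2.imwrite("pics/s4.png",cv2.resize(p[100:260,260:480,::-1],None,fx=3.5,fy=3.5))
```

```text
0.03276521293651076 [0.43113363 0.21239728 0.24931208] [ 1.12875107  0.19658688 -3.22696742] [ 0.01518823  0.02521003 -0.01757089]
8.3 [0.60846514 0.0123755  0.24990784] [-1.16363298  0.45968906 -3.20288475] [0.03198032 0.00680906 0.02223501] [-0.47822401  0.39320464  0.52096646  1.73026057 -0.21979506  1.07681082
  0.28583404]
[[316.75313677  73.13036965]
 [316.75696278  73.61067726]]
```

View pics/w4.png

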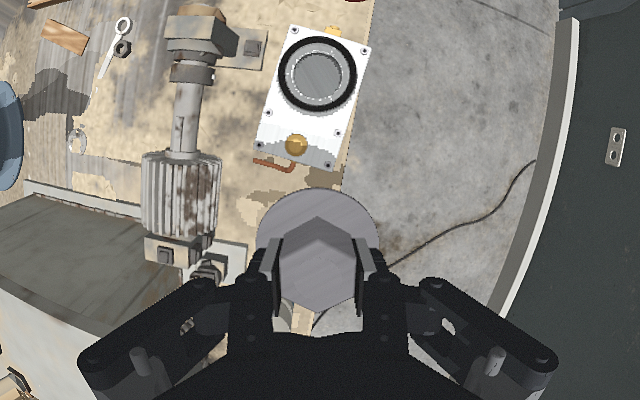

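View pics/s4.png

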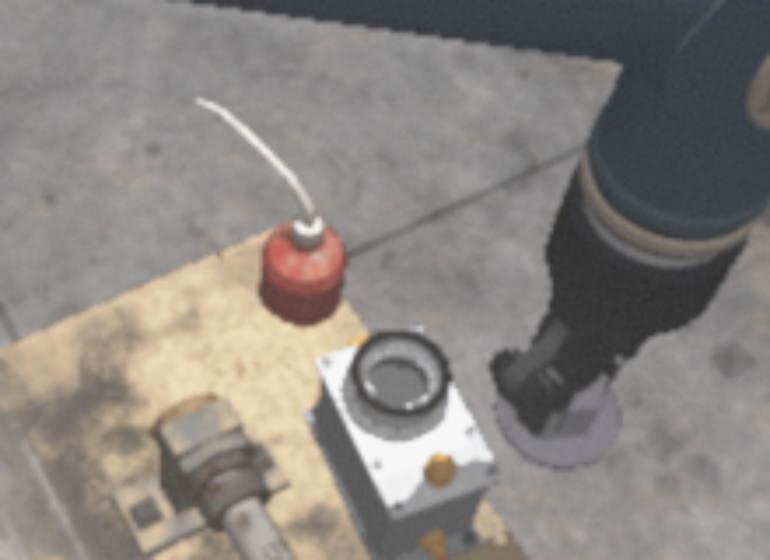

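The neck is at about (317,74) in the wrist view, and the plug looks unchanged in the grip. I enlarge the neck.

Run:
```python
from h import *
f=np.load("pics/w4.npz");p=f["p"]
cv2.imwrite("pics/w4c.png",cv2.resize(p[25:120,265:370,::-1],None,fx=6,fy=6,interpolation=cv2.INTER_CUBIC))
```

```text
(no output)
```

View pics/w4c.png

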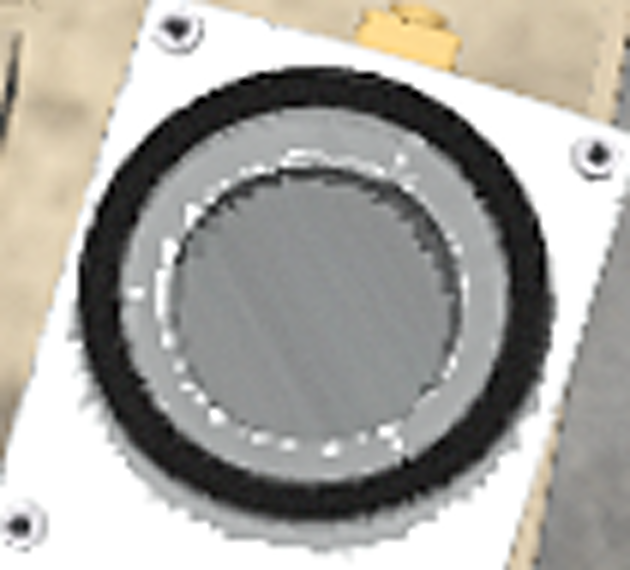

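Run:
```python
from rig import *; from h import *
f=np.load("pics/w4.npz"); s=dict(position=f["pos"],tcp_rot=f["R"]); P=camera_params("wrist")
def go(pts,z):
    v=np.array(pts)/6.+[265-.42,25-.42]; return circ(wonz(P,s,v,z)[:,:2])
print("outer",go([(79,293),(549,293),(318,67),(318,520),(147,135),(487,135),(147,455),(487,455)],.121))
print("inner",go([(120,295),(508,295),(315,107),(315,482)],.121))
p=f["p"]; g=p.astype(int).max(2); sub=(g<60).astype(np.uint8); sub[:25]=0;sub[120:]=0;sub[:,:265]=0;sub[:,370:]=0
cs,h=cv2.findContours(sub,cv2.RETR_CCOMP,cv2.CHAIN_APPROX_NONE)
for c,hh in zip(cs,h[0]):
    if len(c)>60: print(len(c),hh[3],circ(wonz(P,s,c[:,0],.121)[:,:2]))
P=camera_params("top"); print(onz(P,(270+441/5-.4,125+112/5-.4),.121))
```

```text
outer (array([0.59230582, 0.11315374]), np.float64(0.03096944404223008))
inner (array([0.59213893, 0.11292452]), np.float64(0.025415229106618413))
220 -1 (array([0.59206412, 0.11313839]), np.float64(0.03024313816383266))
190 13 (array([0.59213019, 0.11278957]), np.float64(0.026135909849882847))
[0.59080525 0.11361376 0.121     ]
```

Run:
```python
from rig import *; from h import *
R=Rd(np.deg2rad(9.6)); M=[.5921,.1130]
movep(M+[.20],R); move_l(M+[.182],R,feed=.05); sleep(.2); s=sense(); print(s["time_s"],s["position"],s["wrist_force"],s["ft_torque"],s["joint_pos"])
r=move_l(M+[.158],R,feed=.015,until_force=3); 
s=sense(); print(r,s["time_s"],s["position"],s["wrist_force"],s["ft_torque"]); sleep(.2); s=sense(); print(s["position"],s["wrist_force"],s["ft_torque"], s["tcp_rot"][:,0], "nose z", s["position"][2]-.0534-.118)
p,d=camera("wrist"); cv2.imwrite("pics/w5.png",p[:,:,::-1])
```

```text
9.6417 [0.59234606 0.11297507 0.18228591] [ 0.33726674 -0.60908688 -3.14761789] [-0.01420201 -0.0100948  -0.00991242] [-0.61034698  0.45152365  0.4728233   1.81120449 -0.24919646  0.93721633
  0.13790355]
True 10.7 [0.59204461 0.11305232 0.16509271] [ 0.24044577 -0.082065    2.07280503] [ 0.12427797 -0.25324553  0.00437651]
[0.59197224 0.11303245 0.1648981 ] [1.8376448  1.04718441 3.74979344] [ 0.10460812 -0.40976239 -0.00607989] [-5.02432277e-04 -3.13640579e-04 -9.99999825e-01] nose z -0.006501900855926834
```

View pics/w5.png

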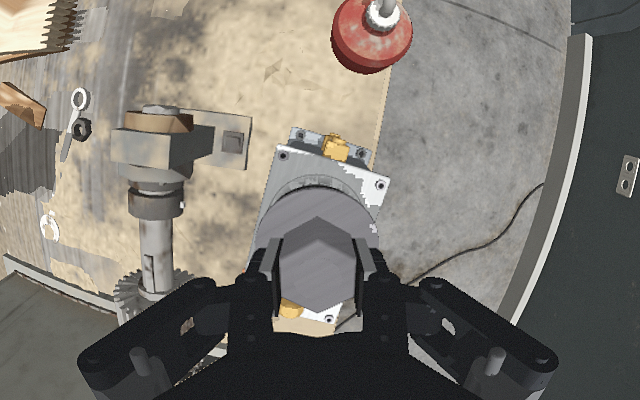

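```bash
cat >> h.py <<'E'
import json
M=[.5921,.1130]; BASE=-3.15
def step(a_deg,z,settle=.08):
    from rig import movep,sleep,sense
    movep(M+[z],Rd(np.deg2rad(a_deg))); sleep(settle); s=sense()
    f=s["wrist_force"]; t=s["ft_torque"]
    print(f"t{s['time_s']:.2f} a{a_deg:.1f} zc{z*1e3:.2f} z{s['position'][2]*1e3:.2f} nose{(s['position'][2]-.0534-.118)*1e3:.2f} xy{((s['position'][:2]-M)*1e3).round(1)} N{f[2]-BASE:.1f} F{f[:2].round(1)} T{t.round(2)} q7 {s['joint_pos'][6]:.2f}")
    return s,f[2]-BASE
E
python3 - <<'E'
from rig import *; from h import *
z=sense()["position"][2]
step(9.6,z); a=9.6
for i in range(3):
    a+=4; z+=.0002; s,N=step(a,z)
E
```

```text
t11.28 a9.6 zc164.89 z164.93 nose-6.47 xy[-0. -0.] N7.6 F[0.1 0.3] T[ 0.08 -0.15  0.06] q7 0.15
t11.62 a13.6 zc165.09 z163.81 nose-7.59 xy[-1.2 -0. ] N-1.6 F[ 0.7 -0.5] T[ 0.04 -0.05 -0.06] q7 0.21
t11.95 a17.6 zc165.29 z164.88 nose-6.52 xy[-0.4 -0.1] N0.6 F[ 0.8 -0.5] T[-0.02 -0.01 -0.01] q7 0.27
t12.28 a21.6 zc165.49 z165.44 nose-5.96 xy[-0.1 -0.1] N-1.4 F[-0.6 -0.2] T[0.01 0.   0.03] q7 0.33
```

Run:
```python
from rig import *; from h import *
R=Rd(np.deg2rad(21.6))
sleep(.15); s=sense(); print(s["position"],s["wrist_force"])
r=move_l(M+[.157],R,feed=.012,until_force=2.5); s=sense()
print(r,s["time_s"],s["position"],"nose",(s["position"][2]-.1714)*1e3,s["wrist_force"],s["ft_torque"])
sleep(.15);s=sense();print(s["position"],"nose",(s["position"][2]-.1714)*1e3,s["wrist_force"],s["ft_torque"])
```

```text
[0.5920721  0.11299565 0.16545895] [ 0.43209846 -0.1224256  -3.75146809]
True 12.9083 [0.59209301 0.11303329 0.16070769] nose -10.692308777438042 [0.18089022 1.05881622 5.17364491] [ 0.01288481 -0.0898607  -0.03084623]
[0.59207688 0.11303902 0.16069266] nose -10.70733500561144 [-0.63209112  0.66735076  5.65937509] [ 0.03980414 -0.05696109 -0.00414825]
```

```bash
cat >> h.py <<'E'
def lstep(a_deg,z,dur,settle=.05,pr=True):
    from rig import move_l,sleep,sense
    s=sense(); d=np.linalg.norm(np.array(M+[z])-s["position"])
    move_l(M+[z],Rd(np.deg2rad(a_deg)),feed=max(d/dur,1e-5)); 
    if settle: sleep(settle)
    s=sense(); f=s["wrist_force"]; t=s["ft_torque"]; a=np.rad2deg(np.arctan2(s['tcp_rot'][1,2],s['tcp_rot'][0,2]))
    if pr: print(f"t{s['time_s']:.2f} a{a_deg:.1f}({a:.1f}) zc{z*1e3:.2f} z{s['position'][2]*1e3:.2f} nose{(s['position'][2]-.1714)*1e3:.2f} xy{((s['position'][:2]-M)*1e3).round(1)} N{f[2]-BASE:.1f} F{f[:2].round(1)} T{t.round(2)} q7 {s['joint_pos'][6]:.2f}")
    return s,f[2]-BASE
E
python3 - <<'E'
from rig import *; from h import *
z=.1607+.0002; a=21.6
lstep(a,z,.3)
for i in range(2):
    a+=6; z+=.0003; lstep(a,z,.3)
E
```

```text
t13.98 a21.6(21.6) zc160.90 z160.78 nose-10.62 xy[-0.   0.1] N5.2 F[1.  1.1] T[ 0.09 -0.2   0.01] q7 0.33
t14.29 a27.6(27.5) zc161.20 z161.01 nose-10.39 xy[-0.3 -0.5] N5.6 F[-0.9 -0.9] T[-0.27 -0.04  0.07] q7 0.42
t14.60 a33.6(33.4) zc161.50 z161.34 nose-10.06 xy[-0.1 -0.3] N4.8 F[-0.4 -0.7] T[-0.35 -0.05  0.  ] q7 0.51
```

Run:
```python
from rig import *; from h import *
z=.1615; a=33.6
while a<115:
    a+=8; z+=.0004
    s,N=lstep(a,z,.35,settle=.03); z-=np.clip((4.5-N)*2e-5,-1e-4,1e-4)
    if N<.8 or N>20: print("stop"); break
json.dump([a,z],open("st.json","w"))
```

```text
t14.93 a41.6(41.4) zc161.90 z161.74 nose-9.66 xy[-0.1 -0. ] N4.5 F[-0.2 -1.4] T[-0.31 -0.11 -0.  ] q7 0.63
t15.25 a49.6(49.4) zc162.30 z162.12 nose-9.28 xy[-0.1  0.1] N4.0 F[ 0.8 -1.7] T[-0.18 -0.14 -0.06] q7 0.75
t15.57 a57.6(57.4) zc162.69 z162.53 nose-8.87 xy[-0.1  0.2] N3.2 F[ 0.9 -0.3] T[-0.15 -0.17  0.01] q7 0.87
t15.90 a65.6(65.4) zc163.06 z162.95 nose-8.45 xy[-0.1  0.2] N3.3 F[ 0.5 -0.6] T[-0.01 -0.08 -0.01] q7 1.00
t16.23 a73.6(73.4) zc163.44 z163.35 nose-8.05 xy[-0.1  0.3] N2.5 F[0.4 1. ] T[ 0.09 -0.14  0.03] q7 1.12
t16.55 a81.6(81.4) zc163.80 z163.75 nose-7.65 xy[-0.1  0.3] N3.9 F[-0.3  0.7] T[ 0.11 -0.11  0.01] q7 1.24
t16.88 a89.6(89.4) zc164.19 z164.14 nose-7.26 xy[-0.1  0.1] N3.6 F[0.9 0.4] T[ 0.16 -0.08 -0.03] q7 1.36
t17.20 a97.6(97.4) zc164.57 z164.51 nose-6.89 xy[-0.  0.] N2.3 F[0.6 1.3] T[ 0.14 -0.12 -0.05] q7 1.49
t17.52 a105.6(105.4) zc164.92 z164.91 nose-6.49 xy[-0.  0.] N2.1 F[1.3 0.2] T[ 0.18 -0.07 -0.05] q7 1.61
t17.85 a113.6(113.4) zc165.27 z165.28 nose-6.12 xy[-0. -0.] N3.2 F[1.1 1.2] T[ 0.24 -0.   -0.02] q7 1.73
t18.18 a121.6(121.4) zc165.65 z165.58 nose-5.82 xy[-0.1 -0.1] N2.5 F[-0.1  0.3] T[0.2  0.02 0.01] q7 1.86
```

Run:
```python
from rig import *; from h import *
a,z=json.load(open("st.json"))
while a<145:
    a+=2; z+=.0001
    s,N=lstep(a,z,.15,settle=.16); z-=np.clip((4-N)*2e-5,-1e-4,1e-4)
    if N<.3 or N>20: print("stop"); break
json.dump([a,z],open("st.json","w"))
```

```text
t18.58 a123.6(123.5) zc165.71 z165.66 nose-5.74 xy[-0.1 -0. ] N3.0 F[-0.5 -0.2] T[ 0.12  0.09 -0.01] q7 1.89
t18.99 a125.6(125.6) zc165.79 z165.72 nose-5.68 xy[-0.1  0. ] N2.7 F[-0.4  1.1] T[0.18 0.1  0.04] q7 1.92
t19.40 a127.6(127.6) zc165.86 z165.76 nose-5.64 xy[-0.1 -0. ] N2.2 F[-1. -0.] T[0.13 0.11 0.04] q7 1.95
t19.81 a129.6(129.6) zc165.93 z165.77 nose-5.63 xy[-0.2 -0.1] N0.1 F[0.4 0.7] T[ 0.15  0.11 -0.  ] q7 1.98
stop
```

Run:
```python
from rig import *; from h import *
a,z=json.load(open("st.json")); z=.1658
for i in range(6):
    z-=.0001 
    s,N=lstep(a,z,.15,settle=.16)
    if N>3 : a+=2; z+=.00015
    if s["position"][2]<.1650: break
json.dump([a,z],open("st.json","w"))
```

```text
t20.22 a129.6(129.6) zc165.70 z165.69 nose-5.71 xy[-0.1 -0. ] N2.6 F[-1.4 -0.9] T[ 0.13  0.27 -0.01] q7 1.98
t20.62 a129.6(129.6) zc165.60 z165.65 nose-5.75 xy[-0. -0.] N3.3 F[-2.3 -0.5] T[ 0.08  0.4  -0.02] q7 1.98
t21.03 a131.6(131.6) zc165.65 z165.65 nose-5.75 xy[0.1 0.1] N2.2 F[-1.1  0.2] T[0.13 0.13 0.06] q7 2.01
t21.44 a131.6(131.6) zc165.55 z165.60 nose-5.80 xy[0.1 0.1] N1.7 F[-1.2  0.2] T[0.24 0.22 0.02] q7 2.01
t21.85 a131.6(131.6) zc165.45 z165.53 nose-5.87 xy[0.1 0.1] N2.6 F[-0.8  1.1] T[ 0.25  0.18 -0.  ] q7 2.01
t22.26 a131.6(131.6) zc165.35 z165.43 nose-5.97 xy[0.  0.1] N2.2 F[-2.3  0.5] T[0.27 0.16 0.04] q7 2.01
```

Run:
```python
from rig import *; from h import *
lstep(134.6,.1656,.2,.1); lstep(138.6,.1656,.2,.1)
R=Rd(np.deg2rad(138.6))
r=move_l(M+[.157],R,feed=.012,until_force=3); s=sense()
print(r,s["time_s"],s["position"],"nose",(s["position"][2]-.1714)*1e3,s["wrist_force"],s["ft_torque"])
sleep(.2);s=sense();print(s["position"],"nose",(s["position"][2]-.1714)*1e3,s["wrist_force"],s["ft_torque"])
```

```text
t22.61 a134.6(134.5) zc165.60 z165.18 nose-6.22 xy[-0.3 -0.1] N-0.2 F[-1.   2.4] T[ 0.22  0.22 -0.02] q7 2.06
t22.96 a138.6(138.5) zc165.60 z165.16 nose-6.24 xy[-0.4 -0.2] N-1.6 F[-1.   1.3] T[0.13 0.29 0.02] q7 2.12
True 23.2917 [0.5906249  0.11291481 0.1626999 ] nose -8.700101390930554 [-0.45036927 -0.22289765 -3.9164162 ] [-0.00203434 -0.02346428 -0.00630738]
[0.59009373 0.11299044 0.1619792 ] nose -9.420799260402235 [ 1.1755444   0.37142864 -2.77526567] [ 0.08794042 -0.34018044  0.06189563]
```

Run:
```python
from rig import *; from h import *
s=sense();print(s["position"],s["tcp_rot"][:,0])
lstep(138.6,.1625,.25,.15)
R=Rd(np.deg2rad(138.6))
r=move_l(M+[.157],R,feed=.012,until_force=4); s=sense()
print(r,s["time_s"],s["position"],"nose",(s["position"][2]-.1714)*1e3,s["wrist_force"],s["ft_torque"])
sleep(.2);s=sense();print(s["position"],"nose",(s["position"][2]-.1714)*1e3,s["wrist_force"],s["ft_torque"])
```

```text
[0.59009373 0.11299044 0.1619792 ] [-5.24395617e-03 -6.93912822e-04 -9.99986010e-01]
t24.09 a138.6(138.6) zc162.50 z162.30 nose-9.10 xy[-0.3 -0. ] N-0.6 F[-1.1  1.2] T[0.01 0.23 0.01] q7 2.12
True 24.4 [0.59188463 0.11325695 0.16055439] nose -10.845610085589374 [ 0.64236584 -0.10662852  5.13981587] [-0.03038272  0.01708015  0.01128566]
[0.59188671 0.11330061 0.16054083] nose -10.859174964813118 [ 0.45174222 -0.60988405  5.70006914] [ 0.00387888 -0.00024033 -0.0335851 ]
```

The plug has dropped: the nose reads 10.9 mm below the rim and it bears with about 9 N. Now I run it in clockwise.

Run:
```python
from rig import *; from h import *
z=.1607; a=138.6
lstep(a,z,.2,.05)
while a>46:
    a-=8; z-=.0004
    s,N=lstep(a,z,.33,settle=.03); z-=np.clip((4-N)*2e-5,-1e-4,1e-4)
    if N<-2.5 or N>20: print("stop"); break
json.dump([a,z],open("st.json","w"))
```

```text
t25.80 a138.6(138.6) zc160.70 z160.56 nose-10.84 xy[-0.2  0.2] N6.2 F[0.4 2. ] T[0.39 0.26 0.01] q7 2.12
t26.12 a130.6(130.6) zc160.30 z160.16 nose-11.24 xy[-0.5 -0.1] N8.4 F[-0.7  1.2] T[ 0.18  0.56 -0.13] q7 2.00
t26.45 a122.6(122.6) zc159.99 z159.79 nose-11.61 xy[-0.4 -0.3] N7.8 F[-2.3  0.1] T[ 0.09  0.63 -0.12] q7 1.88
t26.77 a114.6(114.8) zc159.66 z159.38 nose-12.02 xy[-0.3 -0.1] N6.7 F[-2.6  0.1] T[ 0.19  0.56 -0.09] q7 1.76
t27.10 a106.6(106.8) zc159.32 z159.03 nose-12.37 xy[-0.2 -0. ] N5.0 F[-1.   0.8] T[ 0.2   0.38 -0.04] q7 1.63
t27.43 a98.6(98.8) zc158.94 z158.62 nose-12.78 xy[-0.1 -0. ] N3.5 F[-1.1  1.2] T[ 0.18  0.28 -0.07] q7 1.51
t27.75 a90.6(90.8) zc158.53 z158.22 nose-13.18 xy[-0.1 -0. ] N2.1 F[-0.6  0.9] T[ 0.17  0.22 -0.02] q7 1.39
t28.07 a82.6(82.8) zc158.09 z157.84 nose-13.56 xy[-0.1 -0.1] N1.8 F[-1.1  1.1] T[ 0.14  0.16 -0.04] q7 1.27
t28.41 a74.6(74.8) zc157.65 z157.45 nose-13.95 xy[-0.1 -0. ] N0.3 F[-0.6  0.7] T[0.11 0.09 0.02] q7 1.14
t28.75 a66.6(66.8) zc157.17 z157.07 nose-14.33 xy[ 0.  -0.2] N0.8 F[-0.2  1. ] T[ 0.02  0.02 -0.01] q7 1.02
t29.09 a58.6(58.8) zc156.71 z156.70 nose-14.70 xy[ 0.1 -0.1] N1.5 F[-0.1 -0.2] T[-0.02 -0.04 -0.03] q7 0.90
t29.43 a50.6(50.8) zc156.26 z156.26 nose-15.14 xy[ 0.1 -0.2] N0.9 F[-0.7 -0.2] T[-0.05 -0.02 -0.01] q7 0.78
t29.76 a42.6(42.8) zc155.80 z155.89 nose-15.51 xy[0. 0.] N1.7 F[-1.   0.1] T[ 0.05  0.1  -0.  ] q7 0.66
```

Run:
```python
from rig import *; from h import *
a,z=json.load(open("st.json"))
while a>8:
    a-=4; z-=.0002
    s,N=lstep(a,z,.2,settle=.06); z-=np.clip((4.5-N)*4e-5,-2.5e-4,2e-4)
    if N>20 or abs(s["ft_torque"][2])>.3 or s["position"][2]<.1546: print("stop"); break
json.dump([a,z],open("st.json","w"))
```

```text
t30.07 a38.6(38.8) zc155.55 z155.70 nose-15.70 xy[0.1 0.1] N2.4 F[-0.5 -0.3] T[ 0.11  0.03 -0.  ] q7 0.60
t30.38 a34.6(34.7) zc155.27 z155.50 nose-15.90 xy[0.2 0.1] N3.2 F[1.1 0.6] T[ 0.14  0.01 -0.05] q7 0.54
t30.68 a30.6(30.7) zc155.01 z155.31 nose-16.09 xy[0.1 0.4] N5.4 F[-1.6  1.8] T[ 0.42  0.27 -0.01] q7 0.48
t30.99 a26.6(26.7) zc154.85 z155.13 nose-16.27 xy[0.1 0.4] N6.6 F[-1.8  1.9] T[0.49 0.32 0.05] q7 0.42
t31.30 a22.6(22.7) zc154.73 z154.92 nose-16.48 xy[0.2 0.2] N6.6 F[-1.2  2.7] T[0.57 0.27 0.01] q7 0.36
t31.61 a18.6(18.7) zc154.62 z154.81 nose-16.59 xy[ 0.2 -0. ] N7.2 F[-1.3  2.6] T[0.47 0.17 0.02] q7 0.30
t31.92 a14.6(14.7) zc154.53 z154.70 nose-16.70 xy[ 0.1 -0.1] N7.0 F[-1.8  2.6] T[ 0.43  0.19 -0.  ] q7 0.24
t32.23 a10.6(10.7) zc154.43 z154.66 nose-16.74 xy[ 0.1 -0.1] N8.0 F[-2.   1.9] T[ 0.43  0.18 -0.02] q7 0.18
t32.53 a6.6(6.7) zc154.36 z154.62 nose-16.78 xy[ 0.2 -0.1] N8.8 F[-2.2  2.1] T[0.5  0.21 0.  ] q7 0.12
```

Run:
```python
from rig import *; from h import *
a,z=json.load(open("st.json"))
while a>-13:
    a-=4; 
    s,N=lstep(a,z,.2,settle=.08); z-=np.clip((7-N)*4e-5,-1e-4,2.5e-4)
    if N>20 or abs(s["ft_torque"][2])>.45 or s["position"][2]<.1540: print("stop"); break
json.dump([a,z],open("st.json","w"))
```

```text
t32.87 a2.6(2.7) zc154.53 z154.72 nose-16.68 xy[ 0.2 -0.1] N8.1 F[-1.8  1.1] T[0.4  0.15 0.02] q7 0.06
t33.20 a-1.4(-1.2) zc154.58 z154.71 nose-16.69 xy[ 0.2 -0.2] N9.1 F[-1.9  1.7] T[ 0.38  0.1  -0.02] q7 -0.00
t33.53 a-5.4(-5.3) zc154.66 z154.60 nose-16.80 xy[-0.  -0.2] N7.6 F[-0.8  1. ] T[ 0.25  0.04 -0.05] q7 -0.06
t33.87 a-9.4(-9.3) zc154.68 z154.50 nose-16.90 xy[-0.2 -0.4] N5.9 F[-2.2 -0.3] T[ 0.08  0.14 -0.06] q7 -0.12
t34.20 a-13.4(-13.3) zc154.64 z154.34 nose-17.06 xy[-0.3 -0.5] N6.2 F[-1.9 -1.1] T[-0.23  0.18 -0.16] q7 -0.18
```

Run:
```python
from rig import *; from h import *
a,z=json.load(open("st.json")); z=.1544
while a>-24:
    a-=3; z-=.00014
    s,N=lstep(a,z,.2,settle=.1)
    if N>20 or abs(s["ft_torque"][2])>.4 or s["position"][2]<.15395: print("stop"); break
json.dump([a,z],open("st.json","w"))
```

```text
t34.57 a-16.4(-16.4) zc154.26 z154.22 nose-17.18 xy[-0.3 -0.6] N6.9 F[-2.7 -2.9] T[-0.54  0.36  0.01] q7 -0.22
t34.92 a-19.4(-19.4) zc154.12 z154.07 nose-17.33 xy[-0.2 -0.6] N6.2 F[-2.7 -3.3] T[-0.74  0.59  0.01] q7 -0.27
t35.27 a-22.4(-22.4) zc153.98 z153.89 nose-17.51 xy[-0.3 -0.5] N7.1 F[-4.2 -2.6] T[-0.77  0.48 -0.02] q7 -0.31
stop
```

Run:
```python
from rig import *; from h import *
a,z=json.load(open("st.json"))
for i in range(5):
    z+=.0002; s,N=lstep(a,z,.15,settle=.1)
json.dump([a,z],open("st.json","w"))
```

```text
t35.62 a-22.4(-22.4) zc154.18 z153.94 nose-17.46 xy[-0.3 -0.5] N5.3 F[-3.7 -4. ] T[-0.94  0.44  0.08] q7 -0.31
t35.97 a-22.4(-22.4) zc154.38 z153.97 nose-17.43 xy[-0.2 -0.5] N3.2 F[-3.2 -3.4] T[-1.07  0.38  0.04] q7 -0.31
t36.32 a-22.4(-22.4) zc154.58 z154.00 nose-17.40 xy[-0.3 -0.5] N1.2 F[-2.5 -4.2] T[-1.13  0.18  0.06] q7 -0.31
t36.67 a-22.4(-22.4) zc154.78 z154.03 nose-17.37 xy[-0.3 -0.5] N-2.6 F[-2.  -5.1] T[-1.26 -0.08  0.04] q7 -0.31
t37.02 a-22.4(-22.4) zc154.98 z154.09 nose-17.31 xy[-0.3 -0.5] N-5.9 F[-0.8 -4.4] T[-1.29 -0.27  0.07] q7 -0.31
```

Run:
```python
from rig import *; from h import *
a=-22.4
lstep(a,.1546,.2,.1)
command_gripper(.062); s=sense(); print(s["finger_gap"],s["position"],s["wrist_force"])
R=Rd(np.deg2rad(a))
move_l(M+[.25],R,feed=.08); sleep(.15); s=sense(); print(s["time_s"],s["position"],s["wrist_force"])
p,d=camera("wrist"); np.savez("pics/w6.npz",p=p,d=d,pos=s["position"],R=s["tcp_rot"])
P=camera_params("wrist"); print(wproj(P,s,[M+[.118-.0174+.054],M+[.121]]))
cv2.imwrite("pics/w6.png",p[:,:,::-1])
for n in("side","top"):
    p,d=camera(n);np.savez(f"pics/{n}6.npz",p=p,d=d)
    x,y=(330,170) if n=="side" else (270,110)
    cv2.imwrite(f"pics/{n}6.png",cv2.resize(p[y:y+90,x:x+140,::-1],None,fx=5,fy=5,interpolation=cv2.INTER_CUBIC))
```

```text
t37.37 a-22.4(-22.4) zc154.60 z154.05 nose-17.35 xy[-0.3 -0.5] N-2.9 F[-1.4 -5.2] T[-1.31 -0.08  0.07] q7 -0.31
0.06192218347977379 [0.59274036 0.11403589 0.15526567] [0.16202131 0.05838748 0.44385145]
39.25 [0.59189282 0.11298624 0.24951622] [ 0.51084652 -0.79676658 -0.56936558]
[[316.179298   211.74855537]
 [316.30054585 199.03518346]]
```

View pics/w6.png

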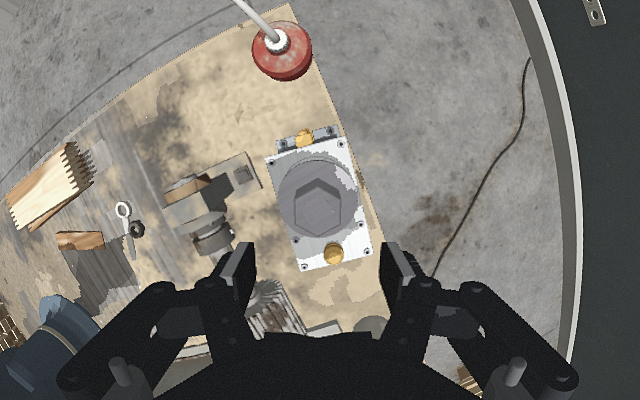

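View pics/side6.png

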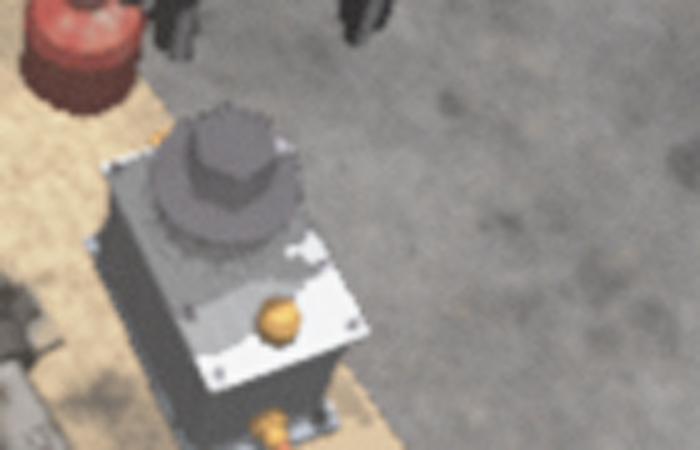

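Run:
```python
from rig import *; from h import *
def plane(q):
    A=np.c_[q[:,:2]-q[:,:2].mean(0),np.ones(len(q))]; c=np.linalg.lstsq(A,q[:,2],rcond=None)[0]; return c.round(4)
def wcloud(P,s,d):
    T=np.array(P["tool_from_camera"]);K=P["K"]; v,u=np.mgrid[:400,:640]
    a=(u-K[0,2])/K[0,0]; b=(v-K[1,2])/K[1,1]; th=np.hypot(a,b); k=np.tan(th)/np.maximum(th,1e-9)
    c=np.stack([a*k*d,b*k*d,d],-1); w=(c@T[:3,:3].T+T[:3,3])@np.array(s["tcp_rot"]).T+s["position"]; w[d<=0]=np.nan; return w
f=np.load("pics/w6.npz"); s=dict(position=f["pos"],tcp_rot=f["R"])
ws={"wrist":wcloud(camera_params("wrist"),s,f["d"])}
for n in("side","top"): ws[n]=cloud(camera_params(n),np.load(f"pics/{n}6.npz")["d"])
for n,w in ws.items():
    r=np.hypot(w[...,0]-M[0],w[...,1]-M[1])
    for nm,m in (("head",(r<.014)&(w[...,2]>.145)&(w[...,2]<.165)),("flange",(r<.036)&(r>.022)&(w[...,2]>.115)&(w[...,2]<.132)),("cover",(abs(w[...,0]-.585)<.045)&(abs(w[...,1]-.09)<.07)&(abs(w[...,2]-.092)<.006)&(r>.04))):
        q=w[m]; 
        if len(q)>20: print(n,nm,len(q),"med",np.median(q,0).round(4),"plane",plane(q))
# hex top centre
cv2.imwrite("pics/w6c.png",cv2.resize(f["p"][150:250,268:368,::-1],None,fx=6,fy=6,interpolation=cv2.INTER_CUBIC))
```

```text
wrist head 1104 med [0.5923 0.1132 0.1552] plane [ 1.000e-04 -2.600e-03  1.551e-01]
wrist flange 2355 med [0.5997 0.1214 0.1253] plane [-0.0012 -0.0039  0.1252]
wrist cover 3251 med [0.5906 0.0642 0.0925] plane [-0.     -0.0007  0.0927]
side head 120 med [0.5919 0.1124 0.1543] plane [0.027  0.0039 0.1544]
side flange 305 med [0.583  0.0988 0.1242] plane [0.0161 0.0047 0.124 ]
side cover 680 med [0.5762 0.0603 0.0916] plane [ 0.0047 -0.      0.0916]
top flange 100 med [0.5959 0.1368 0.1238] plane [ 0.0238 -0.0271  0.1238]
top cover 134 med [0.5745 0.1496 0.0916] plane [0.001  0.0246 0.0917]
```

View pics/w6c.png

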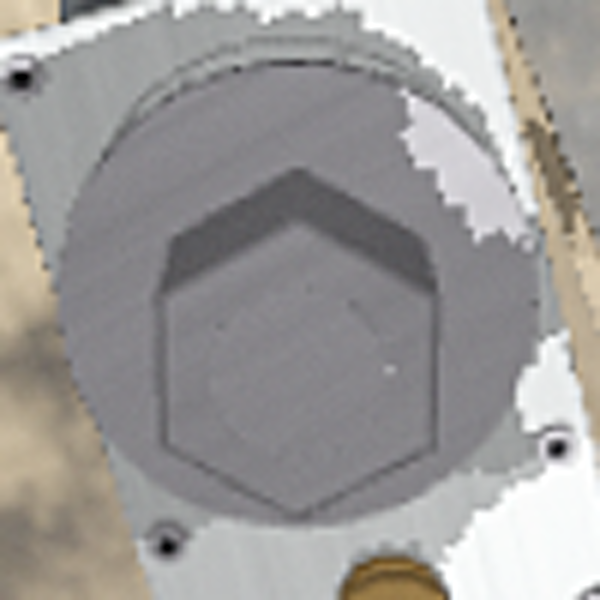

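Run:
```python
from rig import *
s=sense(); print(s["time_s"],s["position"],s["wrist_force"]); finish_job()
```

```text
39.4 [0.59201976 0.11295609 0.24976866] [0.38826098 0.49113297 0.01275011]
the job is handed in; nothing more can be done
```

The plug is back in the reservoir neck, snug on its seal and standing free. I handed the job in at 39.4 s of the 72 s allowed; the interface gives no verdict.

- **Thread start:** I gripped the plug by its hexagon and turned it back under about 2–5 N until the nose sat about 5.6–5.8 mm below the rim. It then dropped to about 10.9 mm below.
- **Running in:** I turned it clockwise about 160° onto the seal, until the thread rather than the hand was holding it down.
- **Final position:** wrist and side depth both put the nose 17.3–17.4 mm below the rim, so the seal is down about 1.4 mm. Centring is within about 1 mm and the wrist view shows a tilt under 0.005 rad. The gripper is well clear, and the can is still standing beside the reservoir; I did not re-measure its position.

Some things did not go cleanly or did not agree:

- **First set-down:** the plug either hung on one side or sat right at a thread start, and it dropped within the first few degrees. I therefore turned it back a full 120° to do the climb and drop properly.
- **Hand drift:** the hand strayed up to about 2 mm sideways for a moment during the drop, so I re-centred it. It was also about 0.5 mm off centre, with up to 1.3 N m of side moment, just before I let go.
- **Tightening torque:** the wrist torque about the plug's axis read about 0 to 0.16 N m, below the 0.2–0.4 expected. I judged snugness from the nose depth and from the thread holding the plug down when I eased the hand up.
- **Noisy tilt readings:** small patches of side and top depth gave 0.02–0.04 rad. I put this down to noise, because the top view shows the fixed cover tilted by the same amount.

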